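# Change over the drawer that stands open

## Robot

A 6-joint arm with a two-finger parallel gripper is mounted at the origin on the work surface. World frame = base frame: x ahead of the robot, y to its left, z up, the work surface at z = 0. Lengths are in mm, angles in rad, forces in N, time in s.
With the tool pointing down it reaches from about 300 to 750 mm from the base axis. Payload 8.5 kg.
Tool frame: the origin (TCP) lies between the finger pads; the fingertips stand 8 mm ahead of it and the grasp point (between the pads) lies 11 mm behind it (bot.tip_reach is the z of the fingertips in the tool frame, in mm); z points along the fingers, y is the line along which they close (so a half turn about z gives the same grasp; the last joint's range is limited). The gripper opens to 85 mm and grips with 20 to 120 N. Pads are 22 mm wide; open, the fingers measure 114 mm over their backs; the gripper's body (76 mm by 85 mm) begins 54 mm behind the grasp point. The pads swing forward as they close: fully open they stand 13 mm farther back than shut.
Start: joints at [1.003, 0.381, 1.297, -0, 1.464, -0.215], TCP at [190.03, 516.109, 239.322] pointing down, gripper open.
Joint ranges: [-3.11, 3.11], [-0.89, 2.33], [0.22, 2.48], [-1.42, 4.56], [0.17, 2.85], [-2.88, 2.88]. Speed limits (rad/s): [2.39, 2.39, 3.14, 3.14, 3.14, 3.14].

## Interface

Orientations are given as a unit quaternion [x, y, z, w].
In Python, from rig import bot gives the robot as it stands.
- The arm moves only by the shell command python3 drive.py, which reads ROWS from standard input. ROWS is a JSON object whose key "motion" holds a list of rows, 1 to 10 of them, each of 7 numbers: dx, dy, dz in shares of the most that a row can go, 1 being 50 mm, then a rotation vector rx, ry, rz in normalised numbers (1 is 2 pi rad), then the opening from 0.0 (shut) to 1.0 (fully open); each row shifts and turns the commanded pose from where the row before left it, along the tool's axes as they then stand; what a row does not reach is not made up. A row lasts 1/10 s, in which the tool goes at most 50 mm and 0.15 rad, less where a joint would pass 70% of its speed; a pose out of reach is approached as far as the arm can. The fingers move at their own pace and stop on an object; the grip force is fixed at half the most. Time passes only in rows, so rows that do not move let the fingers close. It prints the time, the measured TCP pose, the force, the opening and the grip force at its end. No shift or turn number may pass 1 either way. Input that does not fit is refused with a message, and nothing moves.
- bot.get_obs(): the state, without advancing time (a new reading comes with each control period).
- bot.capture(name): name is "scene" or "top" or "wrist"; returns the picture (480x640x3 uint8, red, green, blue); there is no depth.
- bot.calibration(name): a dict with "K" (3x3 intrinsics, pixels), "k1" (the pictures are not rectified: a ray, as slopes to the right and down, at radius r is drawn at 1 + k1 r^2 times it, then the intrinsics apply), "eye" and "attitude" of the camera in the world; the wrist camera has in their place "T_tool_cam" (4x4, takes a point from camera to tool coordinates, whose origin is the TCP and whose axes are the flange's). Camera axes: x right, y down, z forward; pixel columns grow to the right and rows downward; lengths in mm; the calibration is good to about 2 mm. A picture is of the moment at which its call begins: read the wrist's pose just before it. calibration takes no time and is no camera call.
- bot.hand_in(): hands the job in; it is judged then, once.
The state is a dict: "clock": time; "joints": joint angles; "joint_vel": joint speeds; "joint_efforts": joint torques, N m; "ee_pos": TCP position; "eef_rot": TCP orientation; "force": force on the tool from outside, world axes, zero at the start; "moment": the same for the moment, N m; "grip_width": opening from 0.0 (shut) to 1.0 (fully open); "finger_force": force on a finger pad.
Only numpy, scipy, OpenCV 4.12 (cv2) and the standard library are available. Lean on these libraries where they do the work, as an engineer would, in place of code of your own. Each camera call takes 0.05 s, during which the arm holds its last target. There are 200 camera calls.

## Task

Three touch-latch drawers stand on the plating bench. The red marker shows which one the next batch comes from: leave that drawer popped open and the other two latched shut. Every full press on a drawer front toggles its push-push latch, so look which are open, press only those that are wrong, and check after letting go. Leave the loose things on the bench where they are.

Things in the scene. Friction and masses are not known exactly. Their poses are not given: they have to be found in the camera images.
- a_unit: Fixed low drawer unit: grey steel box 180 mm deep (its x), 120 wide (y), 85 high, with one blue drawer and a round marker on its top. Origin: centre of its underside. Its -x axis points out of the front: the drawer is pushed in along the unit's +x. The three units look alike and change places; x, y vary, yaw within 0.25 rad of 0.
- a_drawer (a joint): Drawer travel out of its unit, m: 0 = against its rigid inner stop, about 0.012 = shut (latched), 0.049 = popped open. This one starts popped open. A spring pushes it out; a press takes 4 N at first, up to 12 N, more if fast. A press to 0.003 or less, held 0.1 s, then released, toggles it: open to shut, shut to open (back off 60 mm to let it out). A press that stops short of 0.006 changes nothing.
- a_face (a point): Centre of the outer face of this drawer's front panel (116 mm wide, 76 high, 14 thick; centre 45 mm above the table); moves with the drawer. Same axes as the unit. It lies 105 mm + joint value from the unit's origin along the unit's -x.
- b_unit: Fixed low drawer unit: grey steel box 180 mm deep (its x), 120 wide (y), 85 high, with one blue drawer and a round marker on its top. Origin: centre of its underside. Its -x axis points out of the front: the drawer is pushed in along the unit's +x. The three units look alike and change places; x, y vary, yaw within 0.25 rad of 0.
- b_drawer (a joint): Drawer travel out of its unit, m: 0 = against its rigid inner stop, about 0.012 = shut (latched), 0.049 = popped open. This one starts shut. A spring pushes it out; a press takes 4 N at first, up to 12 N, more if fast. A press to 0.003 or less, held 0.1 s, then released, toggles it: open to shut, shut to open (back off 60 mm to let it out). A press that stops short of 0.006 changes nothing.
- b_face (a point): Centre of the outer face of this drawer's front panel (116 mm wide, 76 high, 14 thick; centre 45 mm above the table); moves with the drawer. Same axes as the unit. It lies 105 mm + joint value from the unit's origin along the unit's -x.
- c_unit: Fixed low drawer unit: grey steel box 180 mm deep (its x), 120 wide (y), 85 high, with one blue drawer and a round marker on its top. Origin: centre of its underside. Its -x axis points out of the front: the drawer is pushed in along the unit's +x. The three units look alike and change places; x, y vary, yaw within 0.25 rad of 0.
- c_drawer (a joint): Drawer travel out of its unit, m: 0 = against its rigid inner stop, about 0.012 = shut (latched), 0.049 = popped open. This one starts shut. A spring pushes it out; a press takes 4 N at first, up to 12 N, more if fast. A press to 0.003 or less, held 0.1 s, then released, toggles it: open to shut, shut to open (back off 60 mm to let it out). A press that stops short of 0.006 changes nothing.
- c_face (a point): Centre of the outer face of this drawer's front panel (116 mm wide, 76 high, 14 thick; centre 45 mm above the table); moves with the drawer. Same axes as the unit. It lies 105 mm + joint value from the unit's origin along the unit's -x.
- red_marker: Red round magnetic marker, 60 mm across, 12 thick, fixed on top of one drawer unit, within 20 mm of straight above the unit's origin. Origin: centre of its underside, 85 mm above the table. Not to be handled.
- bottle: Loose small white bottle with a red cap, 44 mm across, 90 high, between two units. Bystander, leave alone. Origin: on its underside.
- insulator: Loose white ceramic insulator, 48 mm across, 65 high, between two units. Bystander, leave alone. Origin: on its underside.
- busbar: Loose copper bus bar lying flat, 150 x 30 x 12 mm, left of the middle unit's front. Bystander, leave alone. Origin: on its underside.
- wrench: Loose steel wrench, 160 mm long, lying right of the middle unit's front. Bystander, leave alone. Origin: about its middle.
- fork: Loose green plastic hanger fork lying flat, about 120 x 50 x 16 mm, at the far left. Bystander, leave alone. Origin: on its underside.
- beaker: Loose clear beaker, 76 mm across, 90 high, at the far left. Bystander, leave alone. Origin: on its underside.
- anode: Loose copper plate lying flat, 100 x 80 x 10 mm with a lug, at the far right. Bystander, leave alone. Origin: on its underside.

How it is judged:
By the outcome, as a careful person would: the job done as asked, in the order asked, and still so for the second after the job is handed in, with the robot touching nothing.
It also fails if it takes over 54 s, if anything falls off the work surface, if the arm or the gripper's body presses on something with over 40 N, if the wrist force passes 120 N, or if a joint passes its speed limit or range.

## Working session

There is one attempt and no reset: what is moved stays moved. The work goes in short steps, Python scripts to look and compute and a shell command to move; the robot and the scene stay as the last step left them, time stands still between calls to the robot, and variables do not carry over. Pictures are saved under pics/ and viewed, at most 10 in all, crops included, and the job is handed in when it is done.

```bash
mkdir -p pics; ls; python3 - <<'E'
from rig import bot
import cv2,numpy as np
for n in("top","scene"):
    cv2.imwrite(f"pics/{n}0.png",bot.capture(n)[:,:,::-1]);print(n,bot.calibration(n))
print(bot.calibration("wrist"))
o=bot.get_obs();print(o)
E
```

```text
drive.py
pics
rig.py
top {'K': array([[604.57269505,   0.        , 323.95135094],
       [  0.        , 604.57269505, 246.19893683],
       [  0.        ,   0.        ,   1.        ]]), 'k1': -0.11716572446505502, 'eye': array([ 401.25160736,   11.72386138, 1562.60723065]), 'attitude': array([-0.70439207,  0.70812612, -0.03718061,  0.03173026])}
scene {'K': array([[585.17864959,   0.        , 332.67465726],
       [  0.        , 585.17864959, 232.03169507],
       [  0.        ,   0.        ,   1.        ]]), 'k1': 0.05025388656332714, 'eye': array([1411.77073416, -268.56034844, 1144.13097812]), 'attitude': array([ 0.76815282,  0.53619475, -0.20910708, -0.28055422])}
{'K': array([[376.57986172,   0.        , 319.29278808],
       [  0.        , 376.57986172, 242.6413943 ],
       [  0.        ,   0.        ,   1.        ]]), 'k1': -0.08129160500851769, 'T_tool_cam': array([[-4.99920461e-04, -9.46757355e-01, -3.21947604e-01,
         8.20316971e+01],
       [ 9.99999185e-01, -9.51006437e-05, -1.27313518e-03,
         2.70809277e-01],
       [ 1.17473267e-03, -3.21947979e-01,  9.46756631e-01,
        -1.34608388e+02],
       [ 0.00000000e+00,  0.00000000e+00,  0.00000000e+00,
         1.00000000e+00]])}
{'clock': 0.1, 'joints': array([ 1.00269111e+00,  3.81109202e-01,  1.29818854e+00, -8.00602977e-06,
        1.46358352e+00, -2.15323288e-01]), 'joint_vel': array([ 0.00051515, -0.0036582 , -0.00050113,  0.0009071 ,  0.00163461,
        0.00059188]), 'joint_efforts': array([ 3.80847399e-03, -4.49221802e+01, -2.31653613e+01, -1.52643734e-04,
        3.65674059e-03,  2.28436431e-05]), 'ee_pos': array([189.90318328, 515.89791073, 238.78273344]), 'eef_rot': array([ 1.75477226e-01,  9.84483280e-01, -5.97021707e-04, -2.42300025e-04]), 'force': array([ 0.8941105 , -0.29970076,  0.3475855 ]), 'moment': array([ 0.02689291,  0.00236203, -0.01932102]), 'finger_force': 0.0, 'grip_width': 1.0005457452684823}
```

View pics/top0.png

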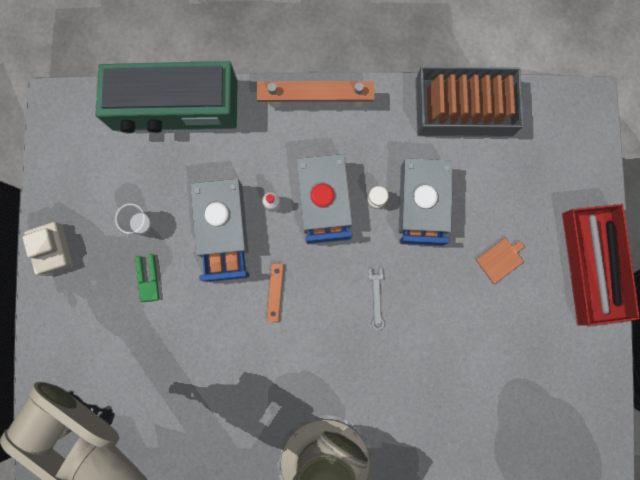

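View pics/scene0.png

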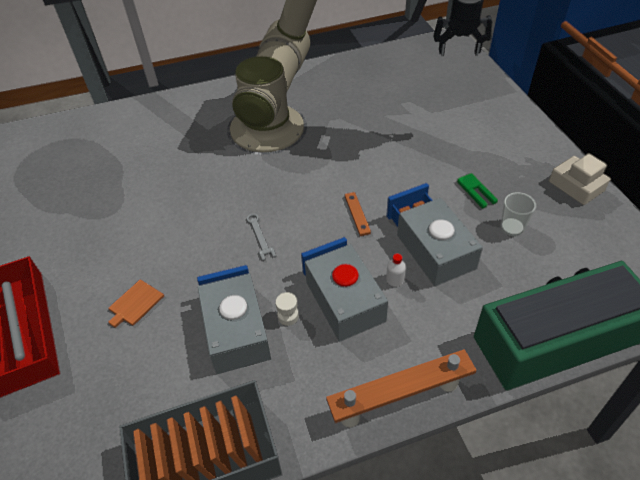

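The left drawer is popped open, at about (222,277) in the top view. The middle one (red marker at 322,195) and the right one (marker at 425,197) are shut. So I need to press the left drawer and then the middle one. First I'll measure the front edges in both views.

```bash
cat > h.py <<'E'
from rig import bot
import cv2,numpy as np
from scipy.spatial.transform import Rotation as R
def ray(name,px,z):
    c=bot.calibration(name);px=np.array(px,float).reshape(-1,1,2)
    u=cv2.undistortPoints(px,c["K"],np.array([c["k1"],0,0,0,0.])).reshape(-1,2)
    d=R.from_quat(c["attitude"]).apply(np.c_[u,np.ones(len(u))]);e=c["eye"]
    return e+d*((z-e[2])/d[:,2])[:,None]
def faces():
    im=bot.capture("top");h=cv2.cvtColor(im,cv2.COLOR_RGB2HSV)
    m=cv2.inRange(h,(105,120,50),(130,255,255));m[:, :180]=0;m[:,470:]=0;m[300:]=0
    n,l,s,c=cv2.connectedComponentsWithStats(cv2.morphologyEx(m,cv2.MORPH_CLOSE,np.ones((5,5))))
    out=[]
    for i in range(1,n):
        if s[i,4]<100: continue
        x,y,w,hh=s[i,:4];cols=np.arange(x+3,x+w-3)
        rows=np.array([np.where(l[:,k]==i)[0].max()+.5 for k in cols])
        p=np.polyfit(cols,rows,1)
        e=ray("top",[[x-.5,np.polyval(p,x-.5)],[x+w-.5,np.polyval(p,x+w-.5)]],83)
        d=e[1]-e[0];yaw=np.arctan2(d[0],-d[1])
        out.append((e.mean(0),-yaw if 0 else np.arctan2(d[0],-d[1]),np.linalg.norm(d)))
    return im,sorted(out,key=lambda o:-o[0][1])
E
python3 - <<'E'
from h import *
im,f=faces()
for c,y,w in f: print(c.round(1),"yaw",round(y,3),"width",round(w,1))
# discs on top z=97, both views
for n in("top","scene"):
    im=bot.capture(n);h=cv2.cvtColor(im,cv2.COLOR_RGB2HSV)
    for nm,m in(("red",cv2.inRange(h,(0,150,90),(8,255,255))|cv2.inRange(h,(173,150,90),(180,255,255))),("white",cv2.inRange(h,(0,0,200),(180,40,255))),("blue",cv2.inRange(h,(105,120,50),(130,255,255)))):
        k,l,s,c=cv2.connectedComponentsWithStats(m)
        for i in range(1,k):
            if 150<s[i,4]<2500: print(n,nm,s[i],c[i].round(),ray(n,[c[i]],97 if nm!="blue" else 83)[0].round(1))
# scene: blue panel top-edge ends (uppermost)
print(ray("scene",[[388,199],[428,185],[302,254],[346,240],[198,276],[248,267]],83).round(0))
E
```

```text
[466.7 245.5  83. ] yaw 0.096 width 121.3
[560.1 -11.4  83. ] yaw 0.102 width 113.9
[ 550.8 -248.8   83. ] yaw -0.051 width 119.6
top red [311 184  23  23 409] [322. 195.] [671.8   4.   97. ]
top white [414 185  22  23 389] [425. 196.] [ 667.9 -250.    97. ]
top white [369 187  19  18 252] [378. 195.] [ 670.3 -133.7   97. ]
top white [205 203  22  22 390] [215. 214.] [626.4 266.4  97. ]
top white [ 23 223  32  33 561] [ 37. 240.] [564.2 718.3  97. ]
top white [ 32 256  31  18 299] [ 46. 263.] [505. 690.  97.]
top blue [306 226  46  17 402] [328. 236.] [572.1 -11.5  83. ]
top blue [400 230  49  15 418] [425. 239.] [ 562.9 -249.6   83. ]
top blue [200 251  49  30 532] [223. 270.] [487.7 247.9  83. ]
scene red [   0  257   48  120 2013] [ 25. 325.] [ 562.3 -667.2   97. ]
scene red [332 264  27  22 451] [345. 275.] [677.3   1.2  97. ]
scene white [432 221  22  15 259] [442. 228.] [628.8 265.5  97. ]
scene white [276 293  20  16 251] [286. 301.] [ 697.7 -142.5   97. ]
scene white [222 296  24  21 384] [234. 306.] [ 670.  -250.6   97. ]
scene blue [ 563    0   77   33 1941] [601.  13.] [ -68.2 1209.8   83. ]
scene blue [549  15  21  26 177] [559.  31.] [ -28.8 1020.7   83. ]
scene blue [387 183  45  43 773] [406. 200.] [503.4 230.3  83. ]
scene blue [302 237  45  38 417] [322. 250.] [581.7 -19.3  83. ]
scene blue [197 265  52  20 426] [222. 275.] [ 569.1 -254.6   83. ]
[[ 483.  189.   83.]
 [ 474.  305.   83.]
 [ 576.  -68.   83.]
 [ 572.   43.   83.]
 [ 554. -307.   83.]
 [ 569. -195.   83.]]
```

Careful with the scale: shifts go in shares of 50 mm and turns go in shares of 2 pi rad. That gives: -37 mm is -0.74, -22 mm is -0.44, -0.15 rad / 6.2832 = -0.0239.

```bash
echo '{"motion":[[0,0,0,0,0,-0.0239,0],[0,0,0,0,0,-0.0239,0],[0,0,0,0,0,-0.0239,0],[-0.44,-0.74,0,0,0,0,0],[-0.44,-0.74,0,0,0,0,0],[-0.44,-0.74,0,0,0,0,0],[-0.44,-0.74,0,0,0,0,0],[-0.44,-0.74,0,0,0,0,0],[-0.44,-0.74,0,0,0,0,0],[0,0,0,0,0,0,0]]}' | python3 drive.py
cat > g.py <<'E'
# delta in tool axes to a point `back` mm before a face centre, TCP height z
import sys;from h import *
x,y,yaw,back,z=map(float,sys.argv[1:]);o=bot.get_obs()
T=R.from_quat(o["eef_rot"]);t=np.array([x-back*np.cos(yaw),y-back*np.sin(yaw),z])
ty=T.apply([0,1,0])
print("d",T.inv().apply(t-o["ee_pos"]).round(1),"tool yaw",np.arctan2(-ty[0],ty[1]).round(3),"tz",T.apply([0,0,1]).round(3),"F",o["force"].round(1),"t",o["clock"])
E
python3 g.py 467 246 0.096 70 45
```

```text
clock: 1.25
ee_pos: [345.4, 304.9, 239.3]
eef_rot: [-0.046, 0.999, -0.0, 0.0]
force: [-0.4, 0.6, 0.8]
grip_width: 0.002
finger_force: 0.0
d [-45.6 -70.  194.4] tool yaw 0.092 tz [ 0.001 -0.001 -1.   ] F [-0.4  0.6  0.8] t 1.25
```

Converted, 40 mm is 0.8, -35 mm is -0.7.

```bash
echo '{"motion":[[-0.46,-0.7,0,0,0,0,0],[-0.46,-0.7,0,0,0,0,0],[0,0,0.8,0,0,0,0],[0,0,0.8,0,0,0,0],[0,0,0.8,0,0,0,0],[0,0,0.8,0,0,0,0],[0,0,0.68,0,0,0,0],[0,0,0,0,0,0,0]]}' | python3 drive.py
python3 g.py 467 246 0.096 70 45; python3 -c "
from h import *
cv2.imwrite('pics/w1.png',bot.capture('wrist')[:,:,::-1])"
```

```text
clock: 2.05
ee_pos: [393.3, 242.6, 42.3]
eef_rot: [-0.049, 0.999, -0.001, -0.004]
force: [-0.3, 0.1, -0.2]
grip_width: -0.004
finger_force: 0.0
d [-3.6 -3.7 -2.7] tool yaw 0.098 tz [-0.007 -0.002 -1.   ] F [-0.3  0.1 -0.2] t 2.05
```

View pics/w1.png

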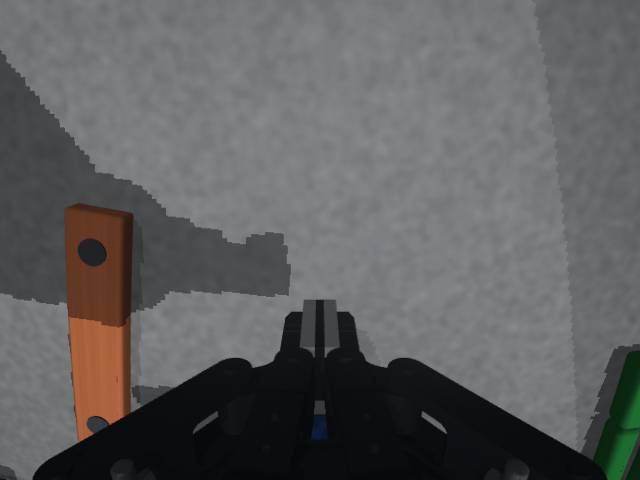

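The wrist view shows the shut fingers at (320,320). The bus bar at (95,320) and the fork at (620,400) are well clear. Next I push in along tool -x.

Converted, -18 mm is -0.36, -12 mm is -0.24.

```bash
echo '{"motion":[[-0.36,-0.06,-0.04,0,0,0,0],[-0.36,0,0,0,0,0,0],[-0.24,0,0,0,0,0,0],[-0.16,0,0,0,0,0,0],[-0.16,0,0,0,0,0,0],[-0.16,0,0,0,0,0,0],[-0.16,0,0,0,0,0,0],[-0.16,0,0,0,0,0,0]]}' | python3 drive.py
python3 g.py 467 246 0.096 0 45
```

```text
clock: 2.9
ee_pos: [481.1, 248.2, 47.4]
eef_rot: [-0.049, 0.999, -0.0, -0.003]
force: [-11.0, -1.0, 3.7]
grip_width: 0.001
finger_force: 0.0
d [14.2 -0.8  2.5] tool yaw 0.098 tz [-0.006 -0.001 -1.   ] F [-11.   -1.    3.7] t 2.9
```

Converted, -5 mm is -0.1, -4 mm is -0.08.

```bash
echo '{"motion":[[-0.1,0,0,0,0,0,0],[-0.1,0,0,0,0,0,0],[-0.08,0,0,0,0,0,0],[-0.06,0,0,0,0,0,0]]}' | python3 drive.py
python3 g.py 467 246 0.096 0 45
```

```text
clock: 3.3
ee_pos: [498.5, 249.9, 47.4]
eef_rot: [-0.049, 0.999, -0.0, -0.002]
force: [-5.7, -1.1, 0.5]
grip_width: 0.001
finger_force: 0.0
d [31.7 -0.9  2.6] tool yaw 0.098 tz [-0.004 -0.001 -1.   ] F [-5.7 -1.1  0.5] t 3.3
```

Converted, -3 mm is -0.06, -2 mm is -0.04.

```bash
for i in 1 ; do echo '{"motion":[[-0.06,0,0,0,0,0,0],[-0.04,0,0,0,0,0,0]]}' | python3 drive.py; echo '{"motion":[[-0.04,0,0,0,0,0,0],[-0.04,0,0,0,0,0,0]]}' | python3 drive.py; done
```

```text
clock: 3.5
ee_pos: [503.3, 250.4, 47.4]
eef_rot: [-0.049, 0.999, -0.0, -0.002]
force: [-6.9, -1.6, 1.3]
grip_width: 0.002
finger_force: 0.0
clock: 3.7
ee_pos: [505.2, 250.6, 47.2]
eef_rot: [-0.049, 0.999, -0.001, -0.005]
force: [-21.6, -1.8, 6.5]
grip_width: -0.001
finger_force: 0.0
```

The force has jumped to 21.6 N, so the drawer is at its stop. I'll hold, then back off.

Converted, -1 mm is -0.02.

```bash
echo '{"motion":[[-0.02,0,0,0,0,0,0],[0,0,0,0,0,0,0],[0,0,0,0,0,0,0]]}' | python3 drive.py; echo '{"motion":[[0.2,0,0,0,0,0,0],[0.4,0,0,0,0,0,0],[0.6,0,0,0,0,0,0],[0.8,0,0,0,0,0,0],[0.3,0,0,0,0,0,0],[0,0,-0.8,0,0,0,0],[0,0,-0.8,0,0,0,0],[0,0,-0.4,0,0,0,0],[0,0,0,0,0,0,0]]}' | python3 drive.py
python3 - <<'E'
from h import *
im,f=faces()
for c,y,w in f: print(c.round(1),"yaw",round(y,3),"width",round(w,1))
E
python3 g.py 562 -11 0.1 75 45
```

```text
clock: 4.0
ee_pos: [505.0, 250.7, 47.0]
eef_rot: [-0.049, 0.999, -0.001, -0.006]
force: [-20.1, -2.9, 6.2]
grip_width: 0.0
finger_force: 0.0
clock: 4.9
ee_pos: [396.9, 240.4, 150.6]
eef_rot: [-0.049, 0.999, 0.001, 0.003]
force: [-0.3, -0.3, -1.6]
grip_width: -0.003
finger_force: 0.0
[500.8 249.5  83. ] yaw 0.083 width 118.9
[560.2 -11.4  83. ] yaw 0.098 width 113.9
[ 551.  -247.5   83. ] yaw -0.051 width 122.1
d [ -65.3 -266.3  103.8] tool yaw 0.097 tz [ 0.003  0.001 -1.   ] F [-0.8  0.4 -0.4] t 4.95
```

The left drawer moved in 34 mm and stayed, so it's latched. On to the middle drawer.

Converted, -44 mm is -0.88, -11 mm is -0.22.

```bash
echo '{"motion":[[-0.22,-0.88,0,0,0,0,0],[-0.22,-0.88,0,0,0,0,0],[-0.22,-0.88,0,0,0,0,0],[-0.22,-0.88,0,0,0,0,0],[-0.22,-0.88,0,0,0,0,0],[-0.2,-0.88,0,0,0,0,0],[0,0,0,0,0,0,0],[0,0,0,0,0,0,0]]}' | python3 drive.py
python3 g.py 562 -11 0.1 75 45;  python3 -c "
from h import *
cv2.imwrite('pics/t2.png',bot.capture('top')[:,:,::-1][130:430,150:520])"
```

```text
clock: 5.75
ee_pos: [485.6, -17.1, 146.1]
eef_rot: [-0.048, 0.999, 0.001, -0.001]
force: [0.3, 0.3, -0.8]
grip_width: 0.002
finger_force: 0.0
d [ -1.9  -1.7 101.1] tool yaw 0.095 tz [-0.003  0.001 -1.   ] F [ 0.3  0.3 -0.8] t 5.75
```

View pics/t2.png

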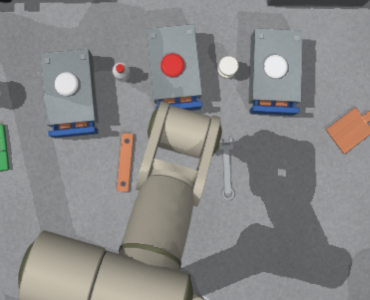

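The crop shows the left drawer shut. The arm is over the gap between the bus bar and the wrench, with both clear. Next I descend and press the middle drawer.

Converted, 35 mm is 0.7, 28 mm is 0.56.

```bash
echo '{"motion":[[0,0,0.7,0,0,0,0],[0,0,0.7,0,0,0,0],[0,0,0.56,0,0,0,0],[0,0,0,0,0,0,0],[-0.4,0,0,0,0,0,0],[-0.3,0,0,0,0,0,0],[-0.2,0,0,0,0,0,0],[-0.16,0,0,0,0,0,0]]}' | python3 drive.py; echo '{"motion":[[-0.1,0,0,0,0,0,0],[-0.08,0,0,0,0,0,0],[-0.04,0,0,0,0,0,0]]}' | python3 drive.py
python3 g.py 562 -11 0.1 0 45
```

```text
clock: 6.6
ee_pos: [539.5, -10.8, 50.2]
eef_rot: [-0.049, 0.999, -0.0, 0.0]
force: [-0.2, 0.2, -0.3]
grip_width: 0.004
finger_force: 0.0
clock: 6.9
ee_pos: [549.9, -10.4, 49.4]
eef_rot: [-0.049, 0.999, 0.0, -0.0]
force: [-0.3, -0.4, 0.8]
grip_width: 0.002
finger_force: 0.0
d [-12.   -1.8   4.4] tool yaw 0.097 tz [-0. -0. -1.] F [-0.3 -0.4  0.8] t 6.9
```

Converted, -3 mm is -0.06.

```bash
echo '{"motion":[[-0.06,0,0,0,0,0,0],[-0.06,0,0,0,0,0,0]]}' | python3 drive.py; echo '{"motion":[[-0.06,0,0,0,0,0,0],[-0.04,0,0,0,0,0,0]]}' | python3 drive.py
```

```text
clock: 7.1
ee_pos: [555.1, -9.9, 49.3]
eef_rot: [-0.049, 0.999, 0.0, -0.001]
force: [-7.4, -1.4, 4.4]
grip_width: -0.006
finger_force: 0.0
clock: 7.3
ee_pos: [559.7, -9.4, 49.3]
eef_rot: [-0.049, 0.999, 0.0, -0.002]
force: [-7.3, -1.2, 5.6]
grip_width: -0.002
finger_force: 0.0
```

Converted, -2 mm is -0.04.

```bash
echo '{"motion":[[-0.04,0,0,0,0,0,0],[-0.04,0,0,0,0,0,0]]}' | python3 drive.py; echo '{"motion":[[-0.04,0,0,0,0,0,0],[0,0,0,0,0,0,0]]}' | python3 drive.py
```

```text
clock: 7.5
ee_pos: [563.4, -9.0, 49.3]
eef_rot: [-0.049, 0.999, 0.0, -0.002]
force: [-8.4, -1.3, 4.8]
grip_width: 0.001
finger_force: 0.0
clock: 7.7
ee_pos: [565.6, -8.9, 49.3]
eef_rot: [-0.049, 0.999, 0.0, -0.002]
force: [-7.8, -1.2, 4.3]
grip_width: -0.0
finger_force: 0.0
```

Converted, -2 mm is -0.04, -1 mm is -0.02.

```bash
echo '{"motion":[[-0.04,0,0,0,0,0,0],[-0.02,0,0,0,0,0,0]]}' | python3 drive.py; echo '{"motion":[[-0.04,0,0,0,0,0,0],[-0.02,0,0,0,0,0,0]]}' | python3 drive.py
```

```text
clock: 7.9
ee_pos: [567.4, -8.6, 49.2]
eef_rot: [-0.049, 0.999, 0.0, -0.003]
force: [-15.0, -3.3, 9.5]
grip_width: 0.004
finger_force: 0.0
clock: 8.1
ee_pos: [567.3, -8.4, 49.1]
eef_rot: [-0.049, 0.999, 0.0, -0.007]
force: [-30.3, -5.5, 17.3]
grip_width: -0.003
finger_force: 0.0
```

The drawer is at its stop. I'll hold, back off about 90 mm, rise, and check.

Converted, 40 mm is 0.8, 30 mm is 0.6.

```bash
echo '{"motion":[[0,0,0,0,0,0,0],[0,0,0,0,0,0,0],[0.2,0,0,0,0,0,0],[0.6,0,0,0,0,0,0],[0.8,0,0,0,0,0,0],[0.8,0,0,0,0,0,0],[0.2,0,0,0,0,0,0],[0,0,0,0,0,0,0]]}' | python3 drive.py; echo '{"motion":[[0,0,-0.8,0,0,0,0],[0,0,-0.8,0,0,0,0],[0,0,-0.8,0,0,0,0],[0.6,0.7,0,0,0,0,0],[0.6,0.7,0,0,0,0,0],[0.6,0.7,0,0,0,0,0],[0.6,0.7,0,0,0,0,0],[0,0,0,0,0,0,0],[0,0,0,0,0,0,0],[0,0,0,0,0,0,0]]}' | python3 drive.py
python3 - <<'E'
from h import *
im,f=faces();cv2.imwrite("pics/t3.png",im[:,:,::-1])
for c,y,w in f: print(c.round(1),"yaw",round(y,3),"width",round(w,1))
E
```

```text
clock: 8.9
ee_pos: [442.9, -21.0, 49.6]
eef_rot: [-0.048, 0.999, 0.0, 0.0]
force: [0.6, 0.0, 0.1]
grip_width: -0.002
finger_force: 0.0
clock: 9.9
ee_pos: [312.1, 106.6, 169.7]
eef_rot: [-0.048, 0.999, -0.0, 0.001]
force: [0.1, -0.2, 0.5]
grip_width: -0.004
finger_force: 0.0
[500.8 249.5  83. ] yaw 0.088 width 119.0
[526.5 -14.9  83. ] yaw 0.092 width 116.0
[ 551.1 -248.8   83. ] yaw -0.047 width 119.6
```

View pics/t3.png

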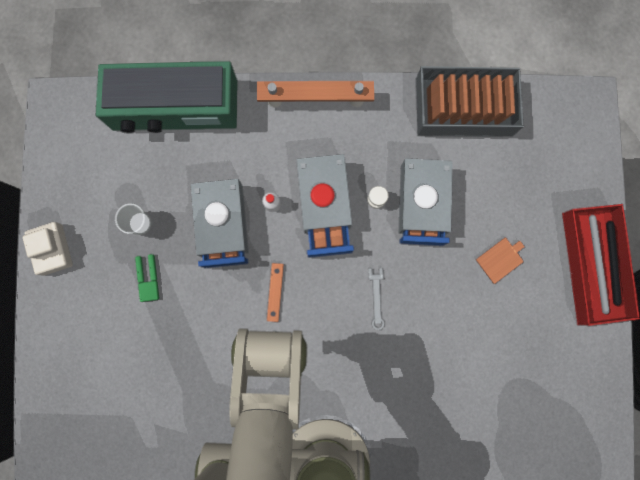

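The middle drawer (red marker at 322,195) is now open, with its front at (330,251). The left (222,262) and right (425,240) drawers are shut. The loose things are where they were, and the arm is clear.

```bash
python3 -c "
from rig import bot
print(bot.hand_in())"
```

```text
the job is handed in; nothing more can be done
None
```

The red-marked middle drawer is popped open, the left and right drawers are latched shut, the loose items look unmoved in the last top view, and the job was handed in at about 10 s on the robot's clock.

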